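# Clear the mallet, open the birch cabinet door and chock it against the draught

### The arm

A 6-joint arm with a two-finger parallel gripper is mounted at the origin on the work surface. World frame = base frame: x ahead of the robot, y to its left, z up, the work surface at z = 0. Lengths are in m, angles in degrees, forces in N, time in s.
With the tool pointing down it reaches from about 0.4 to 0.825 m from the base axis. Payload 7 kg.
Tool frame: the origin (TCP) lies on the centre line of the jaws, within the pads' length; the fingertips stand 22 mm ahead of it and the grasp point (between the pads) lies 3 mm ahead of it (ctrl.finger_overhang is the distance from the TCP to the fingertips, in m); z points along the fingers, y is the line along which they close (so a half turn about z gives the same grasp; the last joint's range is limited). The gripper opens to 88 mm and grips with 3 to 60 N. Pads are 19 mm wide; open, the fingers measure 130 mm over their backs; the gripper's body (78 mm by 193 mm) begins 47 mm behind the grasp point.
Start: joints at [80.277, 20.546, 0.682, 0, -70.136, -16.507], TCP at [0.298, 0.605, 0.249] pointing down, gripper open.
Joint ranges: [-176.03, 176.03], [-82.01, 121.73], [-58.28, 71.71], [-173.87, 95.51], [-174.79, -0.11], [-173.66, 173.66]. Speed limits (degrees/s): [136.94, 136.94, 172.46, 180, 180, 180].

### API

Orientations are given as [roll, pitch, yaw] about the fixed x, y, z axes, in that order (R = Rz(yaw) Ry(pitch) Rx(roll)).
In Python, from plant import ctrl gives the robot as it stands. The module is installed in compiled form; this text tells all that it offers.
- The arm moves only by the shell command python3 -m creep 'ROWS'. ROWS is JSON, a list of rows, each an object with "grip": the closure, from 0 (fully open) to 1 (shut); "delta_pos": the shift along the tool's x, y, z scaled (see below), a list of three; "rotation": the turn, a rotation vector about the tool's x, y, z scaled (see below), a list of three. A call has 1 to 5 rows; each row is the pose to reach, as a shift and turn from the pose commanded when the call began, along the tool's axes at that moment; what a row does not reach only later rows make up. The controller multiplies each number of a shift by 10 cm and each number of a turn by pi/2 rad. A row lasts 1/10 s, in which the tool goes at most 50 mm and 8.59 degrees, less where a joint would pass 70% of its speed; a pose out of reach is approached as far as the arm can. A call with a number of a shift or a turn outside -1 to 1 is refused whole. A call with a gripper value outside its range is refused whole. The fingers move at their own pace and stop on an object; the grip force is fixed at half the most. Time passes only in rows, so rows that repeat a pose let the fingers close. It gives the time, the measured TCP pose, the force, the opening and the grip force at its end, in the units of the state.
- ctrl.get_obs(): the state, without advancing time (a new reading comes with each control period).
- ctrl.snapshot(name): name is "side" or "top" or "wrist"; returns a dict with "color" (400x640x3 uint8, red, green, blue), "intrinsics" (3x3 intrinsics, pixels), "R" (3x3) and "t" (3): a world point X has camera coordinates R X + t. Camera axes: x right, y down, z forward; pixel columns grow to the right and rows downward; lengths in m; the calibration is good to about 2 mm. The wrist camera is an equidistant fisheye: a pixel r from the principal point sees the ray r / f radians off the axis. A picture is of the moment at which its call begins. There is no depth.
- ctrl.close_job(): hands the job in; it is judged then, once.
The state is a dict: "clock": time; "joint_pos": joint angles; "qvel": joint speeds; "tau": joint torques, N m; "tool_pos": TCP position; "orientation": TCP orientation; "force": force on the tool from outside, world axes, zero at the start; "moment": the same for the moment, N m; "opening": finger opening in m; "gripper_force": force on a finger pad.
Only numpy, scipy, OpenCV 4.12 (cv2) and the standard library are available. Lean on these libraries where they do the work, as an engineer would, in place of code of your own. Each camera call takes 0.05 s, during which the arm holds its last target. There are 200 camera calls.

### The job

First lay the green mallet, which lies in the swing of the door, down flat in the open tray of the cream caddy. Then swing the small birch cabinet's door open by its dark bar handle to at least 80 degrees and leave it open, and stand one of the two birch corner blocks on the mat as a chock just in front of the door's inner face, so that the air conditioner's draught cannot blow it shut. Leave the other block, the chrome hinge, the hex key and the glue jar where they are.

Things in the scene. Friction and masses are not known exactly. Their poses are not given: they have to be found in the camera images.
- cabinet: Small birch cabinet, fixed, 200 mm deep (x), 240 mm wide (y), 260 mm high; origin at the centre of its underside on the mat, its front faces its own -x. Glue jar (75 mm high) and hex key lie on its top.
- door_hinge (a point): On the door's hinge axis at mat height, left front edge of the cabinet (+y side). Axes turn with the door: -y runs from hinge to free edge, +x points out of the inner face (the closing side). Door panel 234 mm wide, 15 mm thick, 6 to 256 mm above the mat; it fills x = 0 (outer face) to 15 mm (inner face).
- door (a joint): Door angle in rad: 0 closed, grows as the free edge swings towards the robot, stop at 1.9; the hinge is a little stiff and stays where it is left. Starts closed or slightly ajar.
- pull_grip (a point): Grip point on the dark upright round bar handle of the door, 11 mm thick, its axis 42 mm out from the door's outer face and 204 mm from the hinge. The bar runs from 143 to 247 mm above the mat (this point: 228 mm); posts join it to the door at 153 and 206 mm. Axes as door_hinge.
- caddy_in (a point): Centre of the inner floor (5 mm above the mat) of the cream caddy's open tray: inside 290 mm along x, 140 mm along y; walls 5 mm thick, tops 60 mm above the mat. Beyond its +x end the caddy goes on 94 mm as a closed compartment 68 mm high with a knob on top, up to 91 mm. The caddy is fixed.
- mallet: Green rubber mallet lying on its side, 236 mm long along its x: head (75 mm along y, 48 mm diameter) centred at x = +92 mm, wooden handle 26 mm diameter from x = -115 to +70 mm, black end disc 48 mm diameter at x = -113 mm. Origin below the handle axis by 24 mm, on the mat. 0.2 to 0.45 kg, centre of mass about x = +60 mm.
- mallet_grip (a point): Point on the mallet's handle axis at x = +40 mm, 28 mm short of the head, 24 mm above the mat at the start; a good place to grip across the 26 mm handle.
- block_a: Birch corner block, 72 mm (its x) x 40 mm (its y) x 45 mm high, with small dark screw holes; origin at the centre of its underside. About 0.1 kg.
- block_b: The second birch corner block, the same as block_a.
- hinge: Loose chrome hinge, 64 x 54 x 12 mm, lying on the mat near the blocks; origin at the centre of its underside. Leave it alone.
- jar: White glue jar with orange cap, 52 mm diameter, 75 mm high, standing on the cabinet; origin at its foot. Leave it alone.
- hex_key: Aluminium hex key, 100 x 30 mm, 7 mm thick, lying on the cabinet; origin under the middle of its long leg. Leave it alone.

How it is judged (in metres and radians):
On the way, in this order (a step that is already met when the one before it is completed fails the run):
1. The mallet lies flat on the floor of the caddy's tray, let go, with the door still under 20 degrees (x of mallet_grip in the frame of caddy_in between -0.11 and 0.11 m and y of mallet_grip in the frame of caddy_in between -0.055 and 0.055 m and z of mallet_grip in the frame of caddy_in between 0.01 and 0.04 m and angle between mallet's own x axis and vertical between 1.37 and 1.77 rad and contact force between the fingers and mallet below 0.3 N and value of joint door below 0.35 rad), for 0.2 s.
2. The door stands open at least 80 degrees (1.40 rad) with the fingers on its bar handle (value of joint door above 1.4 rad and contact force between the fingers and door_c1 above 0.5 N), for 0.1 s.
3. One corner block stands upright on the mat as a chock before the open door's inner face, let go (((x of block_a in the frame of door_hinge between 0.035 and 0.105 m and y of block_a in the frame of door_hinge between -0.23 and -0.1 m and height (world z) of block_a below 0.006 m and angle between block_a's own z axis and vertical below 0.1 rad and linear speed of block_a below 0.03 m/s and contact force between the fingers and block_a below 0.3 N and distance of block_b from where it was at the start of the episode below 0.03 m) or (x of block_b in the frame of door_hinge between 0.035 and 0.105 m and y of block_b in the frame of door_hinge between -0.23 and -0.1 m and height (world z) of block_b below 0.006 m and angle between block_b's own z axis and vertical below 0.1 rad and linear speed of block_b below 0.03 m/s and contact force between the fingers and block_b below 0.3 N and distance of block_a from where it was at the start of the episode below 0.03 m)) and value of joint door above 1.4 rad), for 0.2 s.
At the end, for the whole second after the job is handed in: Door still, open at least 80 degrees. One block upright on the mat, let go, its centre 20 to 90 mm from the door's inner face and 100 to 230 mm from the hinge along the door; the other block within 30 mm of its start. Mallet at rest, let go, flat (within 0.2 rad) on the caddy tray's floor (all of step 3 and x of mallet_grip in the frame of caddy_in between -0.11 and 0.11 m and y of mallet_grip in the frame of caddy_in between -0.055 and 0.055 m and z of mallet_grip in the frame of caddy_in between 0.01 and 0.04 m and angle between mallet's own x axis and vertical between 1.37 and 1.77 rad and linear speed of mallet below 0.03 m/s and contact force between the fingers and mallet below 0.3 N and velocity of joint door between -0.05 and 0.05 rad/s); the robot touches nothing.
It fails at once if The hinge, the glue jar or the hex key is moved more than 30 mm (distance of any of hinge, jar, hex_key from where it was at the start of the episode above 0.03 m).
It fails at once if Both corner blocks are moved more than 30 mm: only one may be taken (distance of each of block_a, block_b from where it was at the start of the episode above 0.03 m).
It also fails if it takes over 69 s, if anything falls off the work surface, if the arm or the gripper's body presses on something with over 40 N, if the wrist force passes 120 N, or if a joint passes its speed limit or range.

## Working session

There is one attempt and no reset: what is moved stays moved. The work goes in short steps, Python scripts to look and compute and a shell command to move; the robot and the scene stay as the last step left them, time stands still between calls to the robot, and variables do not carry over. Pictures are saved under pics/ and viewed, at most 10 in all, crops included, and the job is handed in when it is done.

```bash
mkdir -p pics; cat > h.py <<'E'
import numpy as np,cv2
from plant import ctrl
from scipy.spatial.transform import Rotation as Ro
def snap(n,f):
    s=ctrl.snapshot(n);cv2.imwrite('pics/'+f,s['color'][:,:,::-1]);np.savez('pics/'+f+'.npz',**s);return s
def ray(f,u,v,z):
    s=np.load('pics/'+f+'.npz');d=np.linalg.inv(s['intrinsics'])@[u,v,1];R=s['R'];c=-R.T@s['t'];d=R.T@d
    return c+d*(z-c[2])/d[2]
def proj(f,X):
    s=np.load('pics/'+f+'.npz');p=s['intrinsics']@(s['R']@np.array(X)+s['t']);return p[:2]/p[2]
def move(p,rpy=None):
    "delta in row units from the commanded ~ measured pose"
    o=ctrl.get_obs();R=Ro.from_euler('xyz',o['orientation'],degrees=True)
    dp=R.inv().apply(np.array(p)-o['tool_pos'])*10
    dr=np.zeros(3) if rpy is None else (R.inv()*Ro.from_euler('xyz',rpy,degrees=True)).as_rotvec()/(np.pi/2)
    print('dpos',dp.round(3),'rot',dr.round(4))
E
python3 - <<'E'
from h import *
print(ctrl.get_obs(),ctrl.finger_overhang)
for n in('side','top'):
    s=snap(n,n+'0.png');print(n,s['intrinsics'],-s['R'].T@s['t'],s['R'])
E
```

```text
{'clock': 0.0, 'joint_pos': array([ 8.02773981e+01,  2.05923267e+01,  6.35583190e-01, -2.26480465e-02,
       -7.01373917e+01, -1.65070473e+01]), 'qvel': array([ 0.05553901,  0.02849779,  0.04064253,  0.03244053, -0.03285027,
        0.13398845]), 'tau': array([ 3.32790805e-04, -5.82724142e+01,  2.93051970e+01,  6.99717790e+00,
        6.76054580e-03, -1.58779017e-04]), 'tool_pos': array([0.29813544, 0.60508507, 0.2476184 ]), 'orientation': array([ 1.79903695e+02, -6.33668170e-03, -2.62373564e+01]), 'force': array([ 0.53241402, -0.22193629,  0.42282805]), 'moment': array([-0.01434833,  0.01716935,  0.00161893]), 'gripper_force': 0.0, 'opening': 0.08728763335220983} 0.022
side [[395.22462879   0.         310.92156219]
 [  0.         395.22462879 197.16855248]
 [  0.           0.           1.        ]] [-0.02904093 -0.58351715  0.85119853] [[ 0.67504522 -0.73777477  0.00152731]
 [-0.44810928 -0.41165144 -0.79356232]
 [ 0.58609898  0.53500605 -0.60848707]]
top [[383.81723176   0.         319.58758642]
 [  0.         383.81723176 206.60521668]
 [  0.           0.           1.        ]] [0.54307071 0.0062519  1.12311456] [[ 1.14342446e-03 -9.99923416e-01 -1.23228949e-02]
 [-9.97913652e-01 -3.45477220e-04 -6.45617868e-02]
 [ 6.45525851e-02  1.23710066e-02 -9.97837623e-01]]
```

View pics/side0.png

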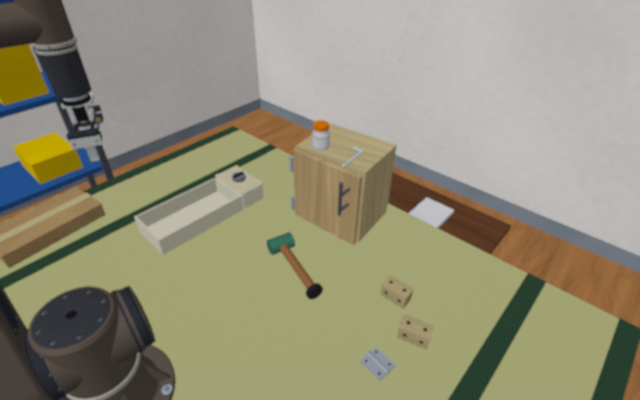

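View pics/top0.png

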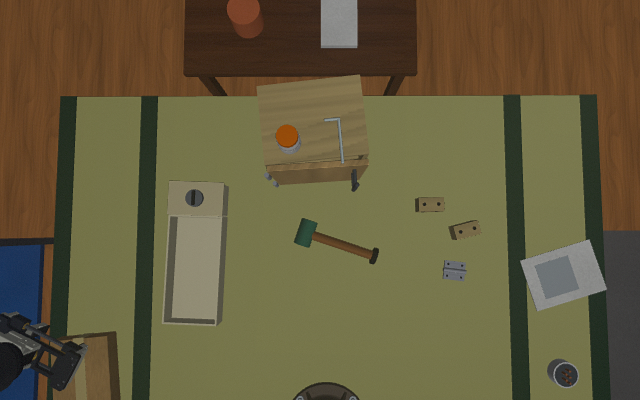

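```bash
python3 - <<'E'
from h import *
a=cv2.imread('pics/top0.png')
def c(u0,u1,v0,v1,k,f): cv2.imwrite('pics/'+f,cv2.resize(a[v0:v1,u0:u1],None,fx=k,fy=k,interpolation=cv2.INTER_CUBIC))
c(250,500,90,285,3,'c1.png'); c(150,400,170,340,3,'c2.png')
E
```

```text
(no output)
```

View pics/c1.png

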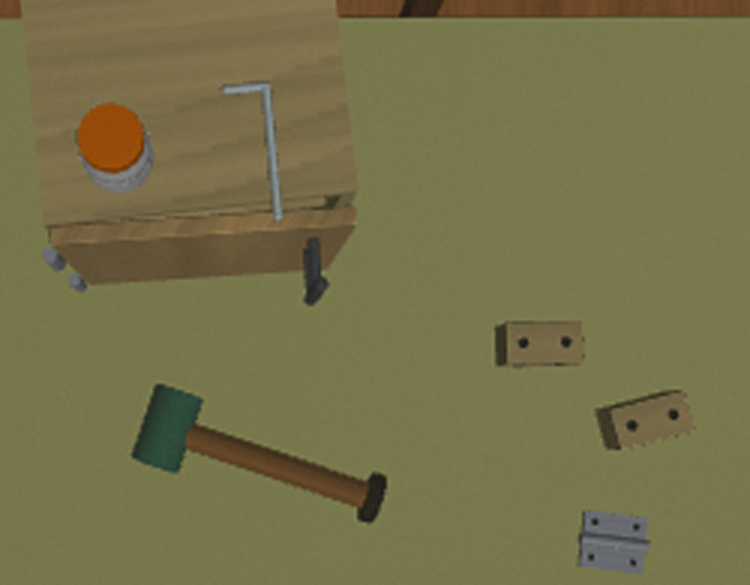

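View pics/c2.png

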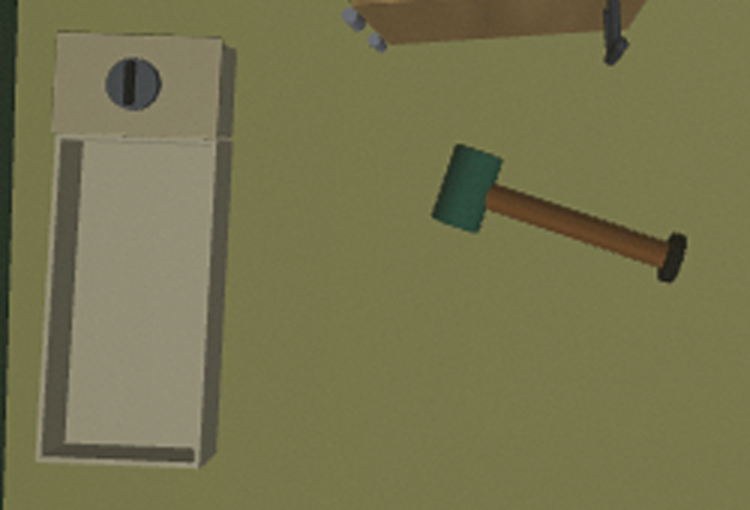

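```bash
python3 - <<'E'
from h import *
f='top0.png'
A=lambda u,v,z:ray(f,250+u/3,90+v/3,z)
B=lambda u,v,z:ray(f,150+u/3,170+v/3,z)
np.set_printoptions(precision=4,suppress=True)
h=[A(193,438,.024),A(365,494,.024)];d=h[0]-h[1];d/=np.linalg.norm(d)
print('handle',h,'yaw',np.degrees(np.arctan2(d[1],d[0])),'len',np.linalg.norm(h[0]-h[1]))
print('head c',np.mean([A(*p,.048)for p in[(160,385),(203,400),(178,473),(133,458)]],0),'disc',A(372,498,.03))
t=[B(*p,.06)for p in[(57,137),(219,139),(199,467),(37,460)]]
print('tray',t,np.mean(t,0),[np.linalg.norm(t[i]-t[i-1])for i in range(4)])
print('comp',B(57,35,.068),B(223,40,.068))
for n,P in dict(cabTL=(20,-10,.26),cabFL=(45,226,.26),cabFR=(355,193,.26),doorL=(53,243,.256),doorR=(357,224,.256),dbL=(88,284,.006),dbR=(322,270,.006),bartop=(313,240,.247),barbot=(315,302,.143)).items():print(n,A(*P))
for n,q in dict(a=[(505,322),(581,321),(584,364),(505,366)],b=[(607,410),(682,391),(693,430),(617,448)]).items():
    q=[A(*p,.045)for p in q];e=q[1]-q[0];e2=q[2]-q[3];e=e+e2;print(n,np.mean(q,0),np.degrees(np.arctan2(e[1],e[0])),[np.linalg.norm(q[i]-q[i-1])for i in range(4)])
print('hinge',A(613,541,.01))
E
```

```text
handle [array([0.53  , 0.0348, 0.024 ]), array([ 0.4773, -0.1283,  0.024 ])] yaw 72.09580656115233 len 0.1713917335287498
head c [0.5387 0.057  0.048 ] disc [ 0.474  -0.1341  0.03  ]
tray [array([0.5864, 0.4388, 0.06  ]), array([0.5847, 0.2879, 0.06  ]), array([0.286, 0.301, 0.06 ]), array([0.2917, 0.4493, 0.06  ])] [0.4372 0.3693 0.06  ] [np.float64(0.294919583370661), np.float64(0.1509169412603699), np.float64(0.29892149060703893), np.float64(0.14845411100077038)]
comp [0.6807 0.4381 0.068 ] [0.6759 0.2837 0.068 ]
cabTL [0.8759 0.1623 0.26  ]
cabFL [0.6929 0.1412 0.26  ]
cabFR [ 0.7179 -0.0936  0.26  ]
doorL [0.6805 0.1356 0.256 ]
doorR [ 0.6949 -0.0954  0.256 ]
dbL [0.6797 0.1382 0.006 ]
dbR [ 0.6934 -0.0903  0.006 ]
bartop [ 0.6841 -0.0627  0.247 ]
barbot [ 0.6474 -0.0723  0.143 ]
a [ 0.6191 -0.2937  0.045 ] -88.86979957784013 [np.float64(0.04127422615186902), np.float64(0.07094535220640907), np.float64(0.04035357868973286), np.float64(0.07359871962604222)]
b [ 0.5478 -0.3907  0.045 ] -76.21086907017214 [np.float64(0.036265954616139455), np.float64(0.07215684752119532), np.float64(0.03739213200826589), np.float64(0.07265053323024379)]
hinge [ 0.4324 -0.366   0.01  ]
```

```bash
cat >> h.py <<'E'
def plan(wps,cur=None,step=.095):
    "wps: (x,y,z,yaw); prints shift/turn (row units, rounded) and row count for each call"
    if cur is None:
        o=ctrl.get_obs();cur=[*o['tool_pos'],o['orientation'][2]]
    p=np.array(cur[:3]);y=cur[3]
    for w in wps:
        while 1:
            d=np.array(w[:3])-p;dy=(w[3]-y+180)%360-180
            n=max(1,np.ceil(np.linalg.norm(d)/step),np.ceil(abs(dy)/42))
            R=Ro.from_euler('xyz',[180,0,y],degrees=True)
            a=(R.inv().apply(d/n)*10).round(2);r=round(-dy/n/90,2)
            rows=max(np.ceil(np.linalg.norm(a)*.1/.05),np.ceil(abs(r)*90/8.59))
            print(a,'rz',r,'rows',int(rows))
            p=p+R.apply(a*.1);y-=r*90
            if n==1:break
        print('  at',p.round(4),round(y,1))
E
python3 - <<'E'
from h import *
plan([(.522,.010,.15,72),(.522,.010,.07,72)])
E
```

```text
[0.66 0.62 0.14] rz -0.16 rows 2
[0.49 0.77 0.14] rz -0.16 rows 2
[0.28 0.86 0.14] rz -0.15 rows 2
[0.07 0.91 0.14] rz -0.16 rows 2
[-0.15  0.89  0.14] rz -0.15 rows 2
[-0.36  0.84  0.14] rz -0.16 rows 2
[-0.56  0.71  0.14] rz -0.15 rows 2
  at [0.5215 0.01   0.1497] 71.9
[0.  0.  0.8] rz -0.0 rows 2
  at [0.5215 0.01   0.0697] 71.9
```

```bash
python3 -m creep '[{"grip":0,"delta_pos":[0.66,0.62,0.14],"rotation":[0,0,-0.16]},{"grip":0,"delta_pos":[0.66,0.62,0.14],"rotation":[0,0,-0.16]}]'
python3 -m creep '[{"grip":0,"delta_pos":[0.49,0.77,0.14],"rotation":[0,0,-0.16]},{"grip":0,"delta_pos":[0.49,0.77,0.14],"rotation":[0,0,-0.16]}]' | tail -c 300
python3 -m creep '[{"grip":0,"delta_pos":[0.28,0.86,0.14],"rotation":[0,0,-0.15]},{"grip":0,"delta_pos":[0.28,0.86,0.14],"rotation":[0,0,-0.15]}]' >/dev/null
python3 -m creep '[{"grip":0,"delta_pos":[0.07,0.91,0.14],"rotation":[0,0,-0.16]},{"grip":0,"delta_pos":[0.07,0.91,0.14],"rotation":[0,0,-0.16]}]' >/dev/null
python3 -m creep '[{"grip":0,"delta_pos":[-0.15,0.89,0.14],"rotation":[0,0,-0.15]},{"grip":0,"delta_pos":[-0.15,0.89,0.14],"rotation":[0,0,-0.15]}]' >/dev/null
python3 -m creep '[{"grip":0,"delta_pos":[-0.36,0.84,0.14],"rotation":[0,0,-0.16]},{"grip":0,"delta_pos":[-0.36,0.84,0.14],"rotation":[0,0,-0.16]}]' >/dev/null
python3 -m creep '[{"grip":0,"delta_pos":[-0.56,0.71,0.14],"rotation":[0,0,-0.15]},{"grip":0,"delta_pos":[-0.56,0.71,0.14],"rotation":[0,0,-0.15]},{"grip":0,"delta_pos":[-0.56,0.71,0.14],"rotation":[0,0,-0.15]},{"grip":0,"delta_pos":[-0.56,0.71,0.14],"rotation":[0,0,-0.15]}]'
python3 - <<'E'
from h import *
snap('wrist','w1.png')
E
```

```text
clock: 0.3
tool_pos: [0.3299, 0.5194, 0.2332]
orientation: [179.9, 0.0, -11.4]
force: [0.5, -0.1, 0.3]
opening: 0.0876
gripper_force: 0.0
clock: 0.5
tool_pos: [0.3624, 0.4329, 0.2198]
orientation: [179.9, 0.0, 2.9]
force: [-0.3, -0.5, -0.3]
opening: 0.0876
gripper_force: 0.0
clock: 1.7
tool_pos: [0.5214, 0.0093, 0.15]
orientation: [-179.9, 0.0, 71.6]
force: [-1.1, 0.9, -0.2]
opening: 0.0876
gripper_force: 0.0
```

View pics/w1.png

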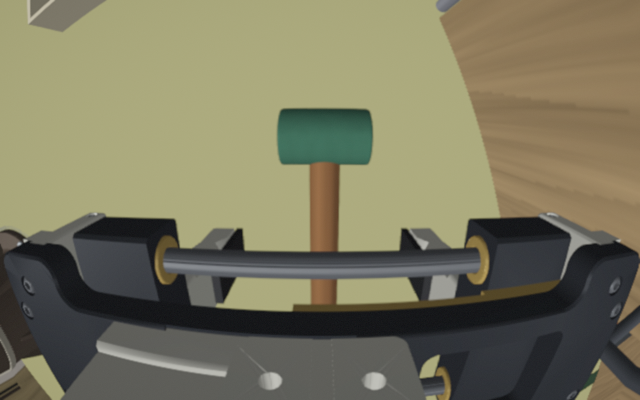

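The wrist view shows the handle (col 324, rows 165–300) upright and centred between the fingers, and the head at (325,137). The alignment is right, so I'll descend and grip.

```bash
python3 -m creep '[{"grip":0,"delta_pos":[0,0,0.4],"rotation":[0,0,0]},{"grip":0,"delta_pos":[0,0,0.8],"rotation":[0,0,0]},{"grip":0,"delta_pos":[0,0,0.8],"rotation":[0,0,0]}]' >/dev/null
python3 -m creep '[{"grip":0,"delta_pos":[0,0,0.3],"rotation":[0,0,0]},{"grip":0,"delta_pos":[0,0,0.42],"rotation":[0,0,0]},{"grip":1,"delta_pos":[0,0,0.42],"rotation":[0,0,0]},{"grip":1,"delta_pos":[0,0,0.42],"rotation":[0,0,0]},{"grip":1,"delta_pos":[0,0,0.42],"rotation":[0,0,0]}]' 
python3 -m creep '[{"grip":1,"delta_pos":[0,0,0],"rotation":[0,0,0]},{"grip":1,"delta_pos":[0,0,0],"rotation":[0,0,0]},{"grip":1,"delta_pos":[0,0,0],"rotation":[0,0,0]},{"grip":1,"delta_pos":[0,0,0],"rotation":[0,0,0]},{"grip":1,"delta_pos":[0,0,0],"rotation":[0,0,0]}]' 
python3 - <<'E'
from h import *
cur=[.522,.010,.028,72]
plan([(.522,.010,.15,72),(.477,.367,.15,-2.3),(.477,.367,.038,-2.3)],cur,.08)
E
```

```text
clock: 2.55
tool_pos: [0.5225, 0.0112, 0.0301]
orientation: [179.9, -0.1, 71.9]
force: [0.3, -0.5, -1.1]
opening: 0.0697
gripper_force: 0.0
clock: 3.05
tool_pos: [0.5217, 0.0107, 0.0287]
orientation: [180.0, -0.0, 71.8]
force: [1.3, -1.3, 0.2]
opening: 0.0293
gripper_force: 0.7
[ 0.    0.   -0.61] rz 0.0 rows 2
[-0.    0.   -0.61] rz -0.0 rows 2
  at [0.522 0.01  0.15 ] 72.0
[ 0.65 -0.31 -0.  ] rz 0.17 rows 2
[ 0.55 -0.47 -0.  ] rz 0.16 rows 2
[ 0.41 -0.59 -0.  ] rz 0.17 rows 2
[ 0.25 -0.67 -0.  ] rz 0.16 rows 2
[ 0.07 -0.72 -0.  ] rz 0.17 rows 2
  at [0.4771 0.3672 0.15  ] -2.7
[-0.    0.    0.56] rz -0.0 rows 2
[-0.    0.    0.56] rz -0.0 rows 2
  at [0.4771 0.3672 0.038 ] -2.7
```

```bash
python3 -m creep '[{"grip":1,"delta_pos":[0,0,0],"rotation":[0,0,0]},{"grip":1,"delta_pos":[0,0,0],"rotation":[0,0,0]},{"grip":1,"delta_pos":[0,0,0],"rotation":[0,0,0]}]'
python3 -m creep '[{"grip":1,"delta_pos":[0,0,-0.2],"rotation":[0,0,0]},{"grip":1,"delta_pos":[0,0,-0.4],"rotation":[0,0,0]},{"grip":1,"delta_pos":[0,0,-0.61],"rotation":[0,0,0]}]'
python3 -m creep '[{"grip":1,"delta_pos":[0,0,-0.3],"rotation":[0,0,0]},{"grip":1,"delta_pos":[0,0,-0.61],"rotation":[0,0,0]},{"grip":1,"delta_pos":[0,0,-0.61],"rotation":[0,0,0]}]'
```

```text
clock: 3.35
tool_pos: [0.5219, 0.0107, 0.0287]
orientation: [180.0, -0.0, 71.8]
force: [0.8, -1.2, 0.6]
opening: 0.0252
gripper_force: 30.0
clock: 3.65
tool_pos: [0.5204, 0.0104, 0.0894]
orientation: [-179.9, 0.1, 71.8]
force: [0.2, 0.8, -3.3]
opening: 0.0253
gripper_force: 29.9
clock: 3.95
tool_pos: [0.5234, 0.0113, 0.1542]
orientation: [179.7, -0.2, 71.9]
force: [0.7, 1.1, -3.2]
opening: 0.0251
gripper_force: 29.9
```

Mallet held (30 N, 25 mm). Carry it to the tray.

```bash
python3 -m creep '[{"grip":1,"delta_pos":[0.32,-0.15,0],"rotation":[0,0,0.08]},{"grip":1,"delta_pos":[0.65,-0.31,0],"rotation":[0,0,0.17]}]' >/dev/null
python3 -m creep '[{"grip":1,"delta_pos":[0.27,-0.23,0],"rotation":[0,0,0.08]},{"grip":1,"delta_pos":[0.55,-0.47,0],"rotation":[0,0,0.16]}]' >/dev/null
python3 -m creep '[{"grip":1,"delta_pos":[0.2,-0.3,0],"rotation":[0,0,0.08]},{"grip":1,"delta_pos":[0.41,-0.59,0],"rotation":[0,0,0.17]}]' >/dev/null
python3 -m creep '[{"grip":1,"delta_pos":[0.12,-0.33,0],"rotation":[0,0,0.08]},{"grip":1,"delta_pos":[0.25,-0.67,0],"rotation":[0,0,0.16]}]' >/dev/null
python3 -m creep '[{"grip":1,"delta_pos":[0.03,-0.36,0],"rotation":[0,0,0.08]},{"grip":1,"delta_pos":[0.07,-0.6,0],"rotation":[0,0,0.17]},{"grip":1,"delta_pos":[0.07,-0.72,0],"rotation":[0,0,0.17]},{"grip":1,"delta_pos":[0.07,-0.72,0],"rotation":[0,0,0.17]}]'
python3 - <<'E'
from h import *
snap('side','s2.png');a=snap('top','t2.png')['color'][:,:,::-1];b=cv2.imread('pics/s2.png')
k=lambda c:cv2.resize(c,(400,400),interpolation=cv2.INTER_CUBIC)
cv2.imwrite('pics/m2.png',np.hstack([k(a[160:340,130:310]),k(b[120:300,120:300])]))
E
```

```text
clock: 5.15
tool_pos: [0.4768, 0.3688, 0.1489]
orientation: [179.9, 0.1, -2.6]
force: [1.2, 0.2, -3.1]
opening: 0.0253
gripper_force: 29.9
```

View pics/m2.png

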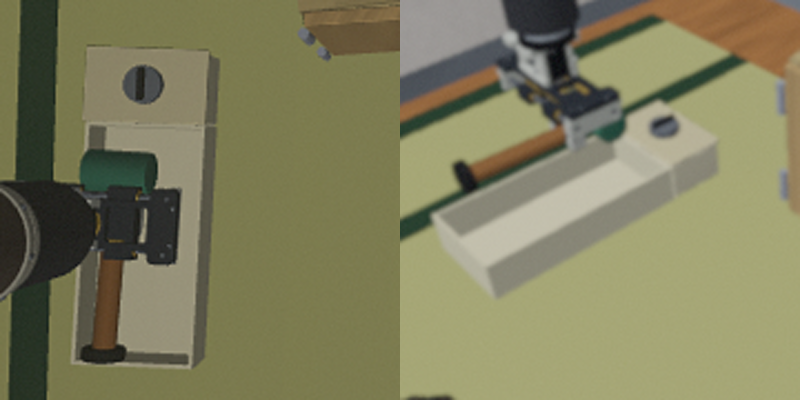

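The mallet is in hand over the tray, head towards the compartment (head at (118,170), disc at (103,353) in the left panel) and parallel to the tray. Lower and release with a partial opening.

```bash
python3 -m creep '[{"grip":1,"delta_pos":[0,0.01,0.3],"rotation":[0,0,0]},{"grip":1,"delta_pos":[0,0.01,0.6],"rotation":[0,0,0]},{"grip":1,"delta_pos":[0,0.01,0.8],"rotation":[0,0,0]},{"grip":1,"delta_pos":[0,0.01,0.9],"rotation":[0,0,0]}]' | head -3
python3 -m creep '[{"grip":1,"delta_pos":[0,0,0.15],"rotation":[0,0,0]},{"grip":1,"delta_pos":[0,0,0.25],"rotation":[0,0,0]},{"grip":1,"delta_pos":[0,0,0.25],"rotation":[0,0,0]}]'
python3 -m creep '[{"grip":0.5,"delta_pos":[0,0,0],"rotation":[0,0,0]},{"grip":0.5,"delta_pos":[0,0,0],"rotation":[0,0,0]},{"grip":0.5,"delta_pos":[0,0,0],"rotation":[0,0,0]},{"grip":0.5,"delta_pos":[0,0,0],"rotation":[0,0,0]},{"grip":0.5,"delta_pos":[0,0,0],"rotation":[0,0,0]}]'
```

```text
clock: 5.65
tool_pos: [0.477, 0.3647, 0.0585]
orientation: [179.8, 0.1, -2.9]
clock: 5.95
tool_pos: [0.4776, 0.3662, 0.0348]
orientation: [179.9, 0.1, -2.9]
force: [-0.7, -0.6, -3.1]
opening: 0.0251
gripper_force: 29.9
clock: 6.45
tool_pos: [0.4779, 0.3673, 0.0361]
orientation: [-180.0, -0.0, -2.9]
force: [-0.3, 0.5, -0.5]
opening: 0.0437
gripper_force: 0.0
```

```bash
python3 -m creep '[{"grip":0.5,"delta_pos":[0,0,-0.4],"rotation":[0,0,0]},{"grip":0.5,"delta_pos":[0,0,-0.8],"rotation":[0,0,0]},{"grip":0,"delta_pos":[0,0,-1],"rotation":[0,0,0]}]' >/dev/null
python3 -m creep '[{"grip":0,"delta_pos":[0,0,-0.5],"rotation":[0,0,0]},{"grip":0,"delta_pos":[0,0,-1],"rotation":[0,0,0]},{"grip":0,"delta_pos":[0,0,-1],"rotation":[0,0,0]}]' |head -2
python3 -m creep '[{"grip":0,"delta_pos":[0,0,-0.3],"rotation":[0,0,0]},{"grip":0,"delta_pos":[0,0,-0.64],"rotation":[0,0,0]},{"grip":0,"delta_pos":[0,0,-0.64],"rotation":[0,0,0]}]' |head -2
python3 - <<'E'
from h import *
plan([(.6505,-.068,.3,3.5)],step=.098)
A=lambda u,v,z:ray('top0.png',250+u/3,90+v/3,z)
print(A(110,140,.335),A(278,218,.265),A(325,285,.143),A(313,240,.2))
for z in(.143,.247):print((proj('top0.png',(.6505,-.068,z))-[250,90])*3, (proj('side0.png',(.6505,-.068,z))-[260,110])*4)
E
```

```text
clock: 7.05
tool_pos: [0.4804, 0.3695, 0.244]
clock: 7.35
tool_pos: [0.4794, 0.3683, 0.3051]
[0.39 0.85 0.01] rz -0.01 rows 2
[0.37 0.86 0.01] rz -0.02 rows 2
[0.34 0.87 0.01] rz -0.01 rows 2
[0.33 0.88 0.01] rz -0.02 rows 2
[0.3  0.89 0.01] rz -0.01 rows 2
  at [ 0.6501 -0.0679  0.3001] 3.5
[0.74013026 0.08482184 0.335     ] [ 0.69791789 -0.03505726  0.265     ] [ 0.66205035 -0.08093441  0.143     ] [ 0.69168144 -0.0663813   0.2       ]
[309.9195383  298.44377324] [314.28159982 413.45123444]
[320.1689191  283.60405498] [321.24105971 292.14048268]
```

```bash
python3 -m creep '[{"grip":0,"delta_pos":[0.2,0.43,0.01],"rotation":[0,0,-0.01]},{"grip":0,"delta_pos":[0.39,0.85,0.01],"rotation":[0,0,-0.01]}]' >/dev/null
python3 -m creep '[{"grip":0,"delta_pos":[0.37,0.86,0.01],"rotation":[0,0,-0.02]},{"grip":0,"delta_pos":[0.37,0.86,0.01],"rotation":[0,0,-0.02]}]' >/dev/null
python3 -m creep '[{"grip":0,"delta_pos":[0.34,0.87,0.01],"rotation":[0,0,-0.01]},{"grip":0,"delta_pos":[0.34,0.87,0.01],"rotation":[0,0,-0.01]}]' >/dev/null
python3 -m creep '[{"grip":0,"delta_pos":[0.33,0.88,0.01],"rotation":[0,0,-0.02]},{"grip":0,"delta_pos":[0.33,0.88,0.01],"rotation":[0,0,-0.02]}]' >/dev/null
python3 -m creep '[{"grip":0,"delta_pos":[0.29,0.93,0.01],"rotation":[0,0,-0.01]},{"grip":0,"delta_pos":[0.29,0.93,0.01],"rotation":[0,0,-0.01]},{"grip":0,"delta_pos":[0.29,0.93,0.01],"rotation":[0,0,-0.01]},{"grip":0,"delta_pos":[0.29,0.93,0.01],"rotation":[0,0,-0.01]}]'
python3 - <<'E'
from h import *
a=snap('top','t3.png')['color'][:,:,::-1];b=snap('side','s3.png')['color'][:,:,::-1];snap('wrist','w3.png')
k=lambda c:cv2.resize(c,(400,400),interpolation=cv2.INTER_CUBIC)
cv2.imwrite('pics/m3.png',np.hstack([k(a[160:340,130:310]),k(b[120:240,280:400])]))
E
```

```text
clock: 8.55
tool_pos: [0.6473, -0.0746, 0.2937]
orientation: [-180.0, 0.1, 3.3]
force: [0.2, 0.6, 0.7]
opening: 0.0877
gripper_force: 0.0
```

View pics/m3.png

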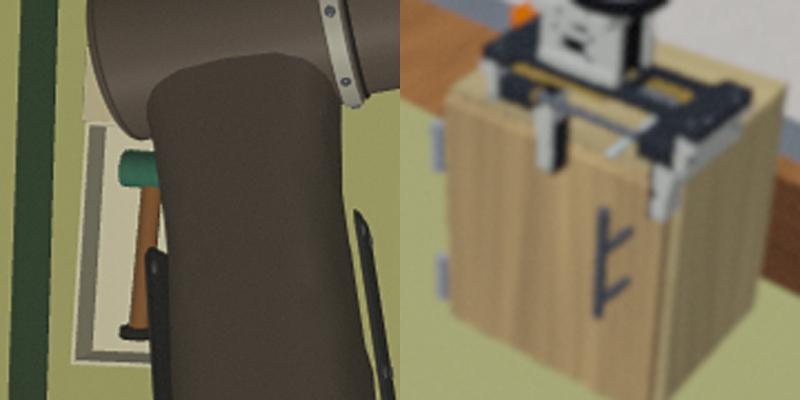

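The mallet lies in the tray. In the side view the bar runs from (341,183) to (339,214.5) in full-image pixels, standing below and between the open fingers.

```bash
python3 - <<'E'
from h import *
for p in [(.6505,-.068),(.649,-.072),(.647,-.074)]:
  print(proj('s3.png',(*p,.247)),proj('s3.png',(*p,.143)))
print(ray('s3.png',341.2,183,.247),ray('s3.png',339.1,214.5,.143))
E
```

```text
[340.31026493 183.03512067] [338.57039995 213.36280861]
[341.13328979 183.87632072] [339.34139533 214.23879212]
[341.2464872  184.50325068] [339.44442568 214.89155088]
[ 0.65221144 -0.06962656  0.247     ] [ 0.64766603 -0.07222125  0.143     ]
```

```bash
python3 -m creep '[{"grip":0,"delta_pos":[0.01,0,0.3],"rotation":[0,0,0]},{"grip":0,"delta_pos":[0.01,0,0.5],"rotation":[0,0,0]},{"grip":0,"delta_pos":[0.01,0,0.63],"rotation":[0,0,0]},{"grip":0,"delta_pos":[0.01,0,0.63],"rotation":[0,0,0]},{"grip":1,"delta_pos":[0.01,0,0.63],"rotation":[0,0,0]}]'
python3 -m creep '[{"grip":1,"delta_pos":[0,0,0],"rotation":[0,0,0]},{"grip":1,"delta_pos":[0,0,0],"rotation":[0,0,0]},{"grip":1,"delta_pos":[0,0,0],"rotation":[0,0,0]},{"grip":1,"delta_pos":[0,0,0],"rotation":[0,0,0]},{"grip":1,"delta_pos":[0,0,0],"rotation":[0,0,0]}]' >/dev/null
python3 -m creep '[{"grip":1,"delta_pos":[0,0,0],"rotation":[0,0,0]},{"grip":1,"delta_pos":[0,0,0],"rotation":[0,0,0]},{"grip":1,"delta_pos":[0,0,0],"rotation":[0,0,0]},{"grip":1,"delta_pos":[0,0,0],"rotation":[0,0,0]},{"grip":1,"delta_pos":[0,0,0],"rotation":[0,0,0]}]'
```

```text
clock: 9.2
tool_pos: [0.6487, -0.0727, 0.2325]
orientation: [180.0, -0.0, 3.5]
force: [0.5, -0.6, 1.3]
opening: 0.084
gripper_force: 0.0
clock: 10.2
tool_pos: [0.6496, -0.0697, 0.2315]
orientation: [-179.7, -0.2, 3.5]
force: [1.9, 15.1, 0.5]
opening: 0.0103
gripper_force: 30.0
```

```bash
python3 - <<'E'
from h import *
b=np.array([-.042,-.204])
for k in range(1,6):
    t=np.radians(-6.2*k);R=np.array([[np.cos(t),-np.sin(t)],[np.sin(t),np.cos(t)]])
    d=R@b-b;print(d[0]*10,-d[1]*10,6.2*k/90)
E
```

```text
-0.217862090508659 -0.05729176289300614 0.06888888888888889
-0.42826242432115946 -0.13777738960846386 0.13777777777777778
-0.6287397231720887 -0.2405153534856347 0.2066666666666667
-0.8169487891740229 -0.36430381842026044 0.27555555555555555
-0.9906879391113976 -0.5076946980299137 0.34444444444444444
```

```bash
python3 -m creep '[{"grip":1,"delta_pos":[-0.1,-0.05,0],"rotation":[0,0,0.035]},{"grip":1,"delta_pos":[-0.22,-0.08,0],"rotation":[0,0,0.07]},{"grip":1,"delta_pos":[-0.43,-0.16,0],"rotation":[0,0,0.14]},{"grip":1,"delta_pos":[-0.63,-0.26,0],"rotation":[0,0,0.21]},{"grip":1,"delta_pos":[-0.82,-0.39,0],"rotation":[0,0,0.275]}]'
python3 - <<'E'
from h import *
o=ctrl.get_obs();print(o['force'],o['moment'])
E
```

```text
clock: 10.7
tool_pos: [0.5649, -0.0375, 0.2315]
orientation: [-179.8, -0.1, -21.6]
force: [7.0, 8.7, -3.6]
opening: 0.0103
gripper_force: 30.0
[ 6.9670746   8.72518186 -3.56397835] [ 3.00834378 -2.463665   -0.01056382]
```

```bash
python3 -m creep '[{"grip":1,"delta_pos":[-0.22,-0.06,0],"rotation":[0,0,0.07]},{"grip":1,"delta_pos":[-0.43,-0.14,0],"rotation":[0,0,0.14]},{"grip":1,"delta_pos":[-0.63,-0.24,0],"rotation":[0,0,0.205]},{"grip":1,"delta_pos":[-0.82,-0.36,0],"rotation":[0,0,0.275]},{"grip":1,"delta_pos":[-0.99,-0.51,0],"rotation":[0,0,0.345]}]'
python3 -m creep '[{"grip":1,"delta_pos":[-0.22,-0.06,0],"rotation":[0,0,0.07]},{"grip":1,"delta_pos":[-0.43,-0.14,0],"rotation":[0,0,0.14]},{"grip":1,"delta_pos":[-0.63,-0.24,0],"rotation":[0,0,0.205]},{"grip":1,"delta_pos":[-0.82,-0.36,0],"rotation":[0,0,0.275]},{"grip":1,"delta_pos":[-0.99,-0.51,0],"rotation":[0,0,0.345]}]'
python3 -m creep '[{"grip":1,"delta_pos":[-0.22,-0.06,0],"rotation":[0,0,0.07]},{"grip":1,"delta_pos":[-0.22,-0.06,0],"rotation":[0,0,0.07]},{"grip":1,"delta_pos":[-0.22,-0.06,0],"rotation":[0,0,0.07]},{"grip":1,"delta_pos":[-0.22,-0.06,0],"rotation":[0,0,0.07]}]'
```

```text
clock: 11.2
tool_pos: [0.4915, 0.0462, 0.2315]
orientation: [-179.8, -0.0, -52.6]
force: [11.8, 3.8, -10.9]
opening: 0.0107
gripper_force: 30.0
clock: 11.7
tool_pos: [0.4714, 0.155, 0.2315]
orientation: [-179.9, 0.0, -83.7]
force: [12.2, -2.1, -10.0]
opening: 0.0103
gripper_force: 30.0
clock: 12.1
tool_pos: [0.4743, 0.1762, 0.2315]
orientation: [-179.9, 0.0, -89.7]
force: [5.1, 0.4, -5.6]
opening: 0.0099
gripper_force: 30.0
```

```bash
python3 -m creep '[{"grip":0.5,"delta_pos":[0,0,0],"rotation":[0,0,0]},{"grip":0.5,"delta_pos":[0,0,0],"rotation":[0,0,0]},{"grip":0.5,"delta_pos":[0,0,0],"rotation":[0,0,0]},{"grip":0.5,"delta_pos":[0,0,0],"rotation":[0,0,0]},{"grip":0.5,"delta_pos":[0,0,0],"rotation":[0,0,0]}]'
python3 -m creep '[{"grip":0.5,"delta_pos":[0,0,-0.3],"rotation":[0,0,0]},{"grip":0.5,"delta_pos":[0,0,-0.6],"rotation":[0,0,0]},{"grip":0,"delta_pos":[0,0,-1],"rotation":[0,0,0]},{"grip":0,"delta_pos":[0,0,-1],"rotation":[0,0,0]}]'
python3 - <<'E'
from h import *
plan([(.619,-.294,.29,-89),(.619,-.294,.1,-89)],step=.098)
E
```

```text
clock: 12.6
tool_pos: [0.4738, 0.1762, 0.2317]
orientation: [-180.0, 0.0, -89.7]
force: [-0.4, -0.3, -0.1]
opening: 0.0419
gripper_force: 0.0
clock: 13.0
tool_pos: [0.4759, 0.1772, 0.3372]
orientation: [-179.6, 0.2, -89.7]
force: [0.5, -0.5, -0.4]
opening: 0.0543
gripper_force: 0.0
[ 0.79 -0.23  0.08] rz -0.0 rows 2
[ 0.79 -0.23  0.08] rz -0.0 rows 2
[ 0.79 -0.24  0.08] rz -0.0 rows 2
[ 0.78 -0.23  0.08] rz -0.0 rows 2
[ 0.79 -0.24  0.08] rz -0.0 rows 2
[ 0.78 -0.23  0.07] rz -0.01 rows 2
  at [ 0.6185 -0.294   0.2902] -88.8
[ 0.   -0.    0.95] rz 0.0 rows 2
[ 0.   -0.    0.95] rz 0.0 rows 2
  at [ 0.6185 -0.294   0.1002] -88.8
```

```bash
python3 -m creep '[{"grip":0,"delta_pos":[0.4,-0.12,0.04],"rotation":[0,0,0]},{"grip":0,"delta_pos":[0.79,-0.23,0.08],"rotation":[0,0,0]}]' >/dev/null
python3 -m creep '[{"grip":0,"delta_pos":[0.79,-0.23,0.08],"rotation":[0,0,0]},{"grip":0,"delta_pos":[0.79,-0.23,0.08],"rotation":[0,0,0]}]' >/dev/null
python3 -m creep '[{"grip":0,"delta_pos":[0.79,-0.24,0.08],"rotation":[0,0,0]},{"grip":0,"delta_pos":[0.79,-0.24,0.08],"rotation":[0,0,0]}]' >/dev/null
python3 -m creep '[{"grip":0,"delta_pos":[0.78,-0.23,0.08],"rotation":[0,0,0]},{"grip":0,"delta_pos":[0.78,-0.23,0.08],"rotation":[0,0,0]}]' >/dev/null
python3 -m creep '[{"grip":0,"delta_pos":[0.79,-0.24,0.08],"rotation":[0,0,0]},{"grip":0,"delta_pos":[0.79,-0.24,0.08],"rotation":[0,0,0]}]' >/dev/null
python3 -m creep '[{"grip":0,"delta_pos":[0.78,-0.23,0.08],"rotation":[0,0,-0.01]},{"grip":0,"delta_pos":[0.78,-0.23,0.08],"rotation":[0,0,-0.01]},{"grip":0,"delta_pos":[0.78,-0.23,0.08],"rotation":[0,0,-0.01]}]' >/dev/null
python3 -m creep '[{"grip":0,"delta_pos":[0,0,0.5],"rotation":[0,0,0]},{"grip":0,"delta_pos":[0,0,0.95],"rotation":[0,0,0]}]' >/dev/null
python3 -m creep '[{"grip":0,"delta_pos":[0,0,0.5],"rotation":[0,0,0]},{"grip":0,"delta_pos":[0,0,0.95],"rotation":[0,0,0]},{"grip":0,"delta_pos":[0,0,0.95],"rotation":[0,0,0]},{"grip":0,"delta_pos":[0,0,0.95],"rotation":[0,0,0]}]'
python3 - <<'E'
from h import *
a=snap('wrist','w4.png')['color'][:,:,::-1];b=snap('side','s4.png')['color'][:,:,::-1];snap('top','t4.png')
cv2.imwrite('pics/m4.png',np.hstack([cv2.resize(a,(400,300)),cv2.resize(b[150:390,250:490],(400,300))]))
E
```

```text
clock: 14.9
tool_pos: [0.6164, -0.2949, 0.0941]
orientation: [179.9, -0.0, -88.8]
force: [0.6, 0.0, 2.1]
opening: 0.0875
gripper_force: 0.0
```

View pics/m4.png

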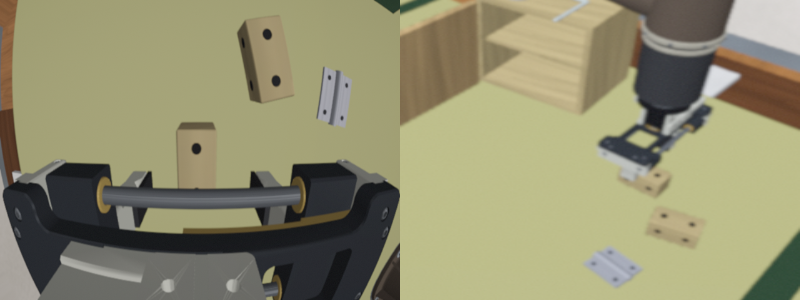

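The wrist view shows the block at col 196, between fingers centred at about 199 and aligned with them. The door stays wide open. Descend and grip.

```bash
python3 -m creep '[{"grip":0,"delta_pos":[0,0,0.3],"rotation":[0,0,0]},{"grip":0,"delta_pos":[0,0,0.55],"rotation":[0,0,0]},{"grip":0,"delta_pos":[0,0,0.66],"rotation":[0,0,0]},{"grip":0,"delta_pos":[0,0,0.66],"rotation":[0,0,0]},{"grip":1,"delta_pos":[0,0,0.66],"rotation":[0,0,0]}]' |head -2
python3 -m creep '[{"grip":1,"delta_pos":[0,0,0],"rotation":[0,0,0]},{"grip":1,"delta_pos":[0,0,0],"rotation":[0,0,0]},{"grip":1,"delta_pos":[0,0,0],"rotation":[0,0,0]},{"grip":1,"delta_pos":[0,0,0],"rotation":[0,0,0]},{"grip":1,"delta_pos":[0,0,0],"rotation":[0,0,0]}]'
python3 -m creep '[{"grip":1,"delta_pos":[0,0,0],"rotation":[0,0,0]},{"grip":1,"delta_pos":[0,0,0],"rotation":[0,0,0]},{"grip":1,"delta_pos":[0,0,-0.4],"rotation":[0,0,0]},{"grip":1,"delta_pos":[0,0,-0.8],"rotation":[0,0,0]},{"grip":1,"delta_pos":[0,0,-0.8],"rotation":[0,0,0]}]'
python3 - <<'E'
from h import *
# door now: hinge (.678,.134), yaw -89.7
plan([(.513,.05,.115,-89.7),(.513,.05,.032,-89.7)],step=.09)
E
```

```text
clock: 15.55
tool_pos: [0.6173, -0.2953, 0.0294]
clock: 16.05
tool_pos: [0.6164, -0.295, 0.0279]
orientation: [-180.0, -0.0, -88.8]
force: [1.9, 0.3, 1.0]
opening: 0.0452
gripper_force: 0.4
clock: 16.55
tool_pos: [0.6193, -0.296, 0.1137]
orientation: [-179.5, -0.2, -88.8]
force: [-0.0, -0.1, -1.6]
opening: 0.0404
gripper_force: 30.0
[-0.7  0.2 -0. ] rz 0.0 rows 2
[-0.7  0.2 -0. ] rz 0.0 rows 2
[-0.69  0.2  -0.  ] rz 0.0 rows 2
[-0.7   0.19 -0.01] rz 0.01 rows 2
[-0.69  0.21 -0.  ] rz 0.0 rows 2
  at [0.5129 0.0501 0.1147] -89.7
[ 0.   -0.    0.83] rz 0.0 rows 2
  at [0.5129 0.0501 0.0317] -89.7
```

```bash
python3 -m creep '[{"grip":1,"delta_pos":[-0.35,0.1,0],"rotation":[0,0,0]},{"grip":1,"delta_pos":[-0.7,0.2,0],"rotation":[0,0,0]}]' >/dev/null
python3 -m creep '[{"grip":1,"delta_pos":[-0.35,0.1,0],"rotation":[0,0,0]},{"grip":1,"delta_pos":[-0.7,0.2,0],"rotation":[0,0,0]}]' >/dev/null
python3 -m creep '[{"grip":1,"delta_pos":[-0.35,0.1,0],"rotation":[0,0,0]},{"grip":1,"delta_pos":[-0.69,0.2,0],"rotation":[0,0,0]}]' >/dev/null
python3 -m creep '[{"grip":1,"delta_pos":[-0.35,0.1,0],"rotation":[0,0,0]},{"grip":1,"delta_pos":[-0.7,0.19,0],"rotation":[0,0,0.01]}]' >/dev/null
python3 -m creep '[{"grip":1,"delta_pos":[-0.3,0.1,0],"rotation":[0,0,0]},{"grip":1,"delta_pos":[-0.5,0.2,0],"rotation":[0,0,0]},{"grip":1,"delta_pos":[-0.63,0.21,0],"rotation":[0,0,0]},{"grip":1,"delta_pos":[-0.63,0.21,0],"rotation":[0,0,0]},{"grip":1,"delta_pos":[-0.63,0.21,0],"rotation":[0,0,0]}]'
python3 - <<'E'
from h import *
a=snap('top','t5.png')['color'][:,:,::-1];b=snap('side','s5.png')['color'][:,:,::-1]
cv2.imwrite('pics/m5.png',np.hstack([cv2.resize(a[80:320,220:460],(400,400)),cv2.resize(b[120:320,200:400],(400,400))]))
E
```

```text
clock: 17.85
tool_pos: [0.5104, 0.0452, 0.1075]
orientation: [180.0, -0.0, -89.7]
force: [0.1, -0.0, -1.2]
opening: 0.0398
gripper_force: 30.0
```

View pics/m5.png

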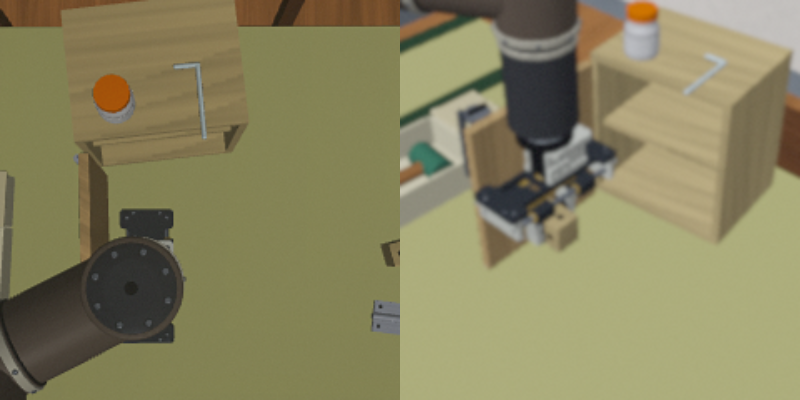

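```bash
python3 - <<'E'
from h import *
for z in(.4,.45,.5,.55,.6):print(z,proj('t5.png',(.5104,.0452,z)), 383.8/(1.11-z)*.1)
print(ray('t5.png',220+80*.6,80+155*.6,.256),ray('t5.png',220+80*.6,80+258*.6,.256))
E
```

```text
0.4 [303.5553311  248.86938923] 54.056338028169016
0.45 [302.00858927 250.16730174] 58.15151515151514
0.5 [300.2129686  251.67405513] 62.91803278688524
0.55 [298.10314473 253.44446485] 68.53571428571428
0.6 [295.58874003 255.55436919] 75.2549019607843
[0.67593237 0.13475939 0.256     ] [0.5353547  0.13337655 0.256     ]
```

The block hangs in front of the door's inner face, the wrist is clear, and the forearm is well above the door top. Lower in gentle rows, watching the force.

```bash
python3 -m creep '[{"grip":1,"delta_pos":[0,0,0.15],"rotation":[0,0,0]},{"grip":1,"delta_pos":[0,0,0.3],"rotation":[0,0,0]},{"grip":1,"delta_pos":[0,0,0.45],"rotation":[0,0,0]},{"grip":1,"delta_pos":[0,0,0.55],"rotation":[0,0,0]},{"grip":1,"delta_pos":[0,0,0.6],"rotation":[0,0,0]}]'
python3 -m creep '[{"grip":1,"delta_pos":[0,0,0.08],"rotation":[0,0,0]},{"grip":1,"delta_pos":[0,0,0.13],"rotation":[0,0,0]},{"grip":1,"delta_pos":[0,0,0.17],"rotation":[0,0,0]},{"grip":1,"delta_pos":[0,0,0.17],"rotation":[0,0,0]},{"grip":1,"delta_pos":[0,0,0.17],"rotation":[0,0,0]}]'
```

```text
clock: 18.45
tool_pos: [0.5099, 0.0445, 0.0466]
orientation: [179.9, -0.0, -89.8]
force: [-0.8, 0.2, -0.1]
opening: 0.0397
gripper_force: 30.0
clock: 18.95
tool_pos: [0.5103, 0.0454, 0.0308]
orientation: [-180.0, 0.0, -89.7]
force: [-0.2, 0.6, -1.6]
opening: 0.0399
gripper_force: 30.0
```

```bash
python3 -m creep '[{"grip":1,"delta_pos":[0,0,0.02],"rotation":[0,0,0]},{"grip":1,"delta_pos":[0,0,0.025],"rotation":[0,0,0]},{"grip":1,"delta_pos":[0,0,0.025],"rotation":[0,0,0]}]'
python3 -m creep '[{"grip":0.3,"delta_pos":[0,0,0],"rotation":[0,0,0]},{"grip":0.3,"delta_pos":[0,0,0],"rotation":[0,0,0]},{"grip":0.3,"delta_pos":[0,0,0],"rotation":[0,0,0]},{"grip":0.3,"delta_pos":[0,0,0],"rotation":[0,0,0]},{"grip":0.3,"delta_pos":[0,0,0],"rotation":[0,0,0]}]'
python3 -m creep '[{"grip":0.2,"delta_pos":[0,0,-0.2],"rotation":[0,0,0]},{"grip":0.2,"delta_pos":[0,0,-0.5],"rotation":[0,0,0]},{"grip":0.2,"delta_pos":[0,0,-0.9],"rotation":[0,0,0]},{"grip":0.2,"delta_pos":[0,0,-0.9],"rotation":[0,0,0]}]' >/dev/null
python3 -m creep '[{"grip":0.2,"delta_pos":[0.5,0,0],"rotation":[0,0,0]},{"grip":0.2,"delta_pos":[1,0,0],"rotation":[0,0,0]}]' >/dev/null
python3 -m creep '[{"grip":0.2,"delta_pos":[0.5,0,-0.2],"rotation":[0,0,0]},{"grip":0.2,"delta_pos":[1,0,-0.3],"rotation":[0,0,0]}]' >/dev/null
python3 -m creep '[{"grip":0.2,"delta_pos":[0.5,0,-0.2],"rotation":[0,0,0]},{"grip":0.2,"delta_pos":[0.8,0,-0.4],"rotation":[0,0,0]},{"grip":0.2,"delta_pos":[0.8,0,-0.4],"rotation":[0,0,0]},{"grip":0.2,"delta_pos":[0.8,0,-0.4],"rotation":[0,0,0]}]'
python3 - <<'E'
from h import *
a=snap('top','t6.png')['color'][:,:,::-1];b=snap('side','s6.png')['color'][:,:,::-1]
cv2.imwrite('pics/m6.png',np.hstack([cv2.resize(a[120:340,150:370],(400,400),interpolation=2),cv2.resize(b[130:330,140:340],(400,400),interpolation=2)]))
E
```

```text
clock: 19.25
tool_pos: [0.5102, 0.0453, 0.0282]
orientation: [-180.0, 0.0, -89.7]
force: [0.2, 0.9, -0.6]
opening: 0.0401
gripper_force: 30.0
clock: 19.75
tool_pos: [0.5102, 0.0453, 0.0281]
orientation: [-180.0, -0.0, -89.7]
force: [0.8, -0.2, 0.2]
opening: 0.0608
gripper_force: 0.0
clock: 20.95
tool_pos: [0.5112, -0.2308, 0.1869]
orientation: [-180.0, 0.0, -89.9]
force: [-0.1, 0.9, -0.2]
opening: 0.07
gripper_force: 0.0
```

View pics/m6.png

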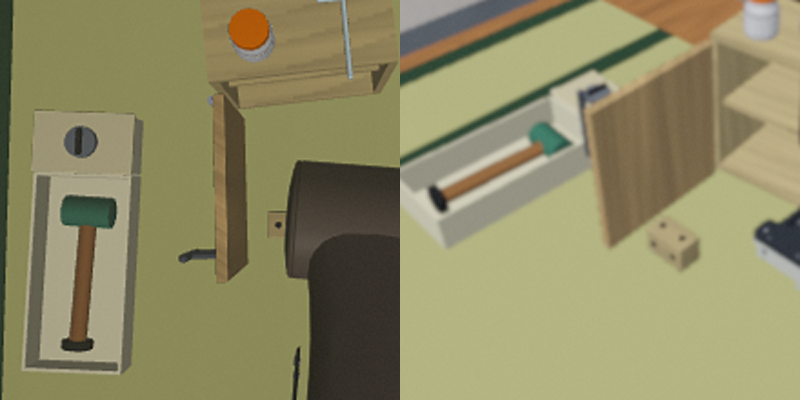

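The block stands upright before the door's inner face (left edge at crop (267,225)), the door is wide open, and the mallet is flat in the tray. One numeric check before handing in.

```bash
python3 - <<'E'
from h import *
e=ray('t6.png',150+267*.55,120+225*.55,.045);d=ray('t6.png',150+214*.55,120+97*.55,.256);print('block edge',e,'centre y',e[1]-.036,'hinge',d)
if .029<d[1]-(e[1]-.036)+.003<.105: print(ctrl.close_job())
E
```

```text
block edge [0.50858918 0.08315847 0.045     ] centre y 0.04715846749562371 hinge [0.67512841 0.13543687 0.256     ]
the job is handed in; nothing more can be done
None
```

I handed the job in at about 21 s: the mallet lies flat in the tray, the door stands open at about 96°, and block_a is upright in front of its inner face (about 88 mm from the hinge plane, 165–168 mm along the door); the verdict was not reported back.

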